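# Fit the drive plate on the grinder spindle

## Robot

A 6-joint arm with a two-finger parallel gripper is mounted at the origin on the work surface. World frame = base frame: x ahead of the robot, y to its left, z up, the work surface at z = 0. Lengths are in m, angles in degrees, forces in N, time in s.
With the tool pointing down it reaches from about 0.275 to 0.775 m from the base axis. Payload 14.6 kg.
Tool frame: the origin (TCP) lies midway between the tips of the shut fingers; the grasp point (between the pads) lies 19 mm behind it; z points along the fingers, y is the line along which they close (so a half turn about z gives the same grasp; the last joint's range is limited). The gripper opens to 85 mm and grips with 20 to 120 N. Pads are 22 mm wide; open, the fingers measure 114 mm over their backs; the gripper's body (76 mm by 85 mm) begins 54 mm behind the grasp point. The pads swing forward as they close: fully open they stand 13 mm farther back than shut.
Start: joints at [54.185, 15.075, -2.767, 72.158, 0, 81.102], TCP at [0.238, 0.468, 0.231] pointing down, gripper open.
Joint ranges: [-151.79, 151.79], [-50.71, 97.33], [-67.44, 78.34], [-121.81, 120.89], [-77.56, 73.72], [-180, 180]. Speed limits (degrees/s): [108.29, 108.29, 147.25, 159.86, 180, 180].

## Interface

Orientations are given as a 3x3 rotation matrix whose columns are the frame's x, y, z axes.
In Python, from station import env, telemetry, viewer, sign_off gives the robot as it stands. Calls block until the motion is done:
- env.move_ptp(position, orientation): joint-space move of the TCP to a pose.
- env.line_to(position, orientation=None, v=0.15, until_force=None): straight line of the TCP; orientation=None keeps the orientation; v is the mean speed in m/s. With until_force (N) it stops when the force on the tool has changed by that much, and returns True; else False.
- env.move_j(angles): joint-space move.
- env.gripper_to(opening): opening from 0.0 (shut) to 1.0 (fully open); the grip force is fixed at half the most; returns when the fingers have stopped.
- env.pause(seconds).
- env.inverse_kinematics(position, orientation): joint angles nearest the present ones, or None.
- telemetry.sense(): the state.
- viewer.snapshot(name): name is "scene" or "side" or "wrist"; returns a dict with "frame" (400x640x3 uint8, blue, green, red), "fx", "fy", "cx", "cy" (pixels), "dist" ([k1, k2, p1, p2, k3] as OpenCV has them; the pictures are not rectified), "position" and "rotation" of the camera in the world; the wrist camera has in their place "mount" (4x4, takes a point from camera to tool coordinates, whose origin is the TCP and whose axes are the flange's). Camera axes: x right, y down, z forward; pixel columns grow to the right and rows downward; lengths in m; the calibration is good to about 2 mm. A picture is of the moment at which its call begins: read the wrist's pose just before it. There is no depth.
A pose or a line that the arm cannot do raises env.IKError and nothing moves.
- sign_off(): hands the job in; it is judged then, once.
The state is a dict: "clock": time; "joint_positions": joint angles; "qd": joint speeds; "tau": joint torques, N m; "tcp_pos": TCP position; "eef_rot": TCP orientation; "ft_force": force on the tool from outside, world axes, zero at the start; "ft_torque": the same for the moment, N m; "grip_width": opening from 0.0 (shut) to 1.0 (fully open); "grasp_force": force on a finger pad.
Only numpy, scipy, OpenCV 4.12 (cv2) and the standard library are available. Lean on these libraries where they do the work, as an engineer would, in place of code of your own. Each camera call takes 0.05 s, during which the arm holds its last target. There are 200 camera calls.

## Task

Pick up the loose square drive plate with the blue hub and fit it on the upright grinder spindle, hub up: shaft through the bore and the brass pin in the plate's slot, so that the plate lies fully home, flat on the steel shoulder, and let go of it. Lower it by hand, do not drop it, and never push it against the spindle head with more than about 5 kg of force (50 N), as the pin is easily damaged. Leave the tin, the brass nut, the grinding wheel and the wrench where they are.

Things in the scene. Friction and masses are not known exactly. Their poses are not given: they have to be found in the camera images.
- plate: Loose square drive plate, about 0.4 kg, lying hub up on the bench: bare aluminium, 90 x 90 x 12 mm, with a round bore of 18 mm right through its middle and the hub. Origin: on the bore's axis at the underside; z up along the bore, x towards the slot for the pin (red mark at that edge), x and y parallel to its sides.
- hub (a point): Centre of the blue square hub on the plate, 24 mm above the plate's underside. Hub 36 x 36 mm, 24 mm tall, from the plate's top face (12 mm above the underside) to 36 mm above the underside; sides parallel to the plate's. Grip it across either pair of flats.
- slot (a point): Centre of the plate's pin slot at the underside, 32 mm from the bore's axis along the plate's own +x. A straight hole through the plate, 13 mm long along x (radially) and 10 mm wide along y.
- head: Green cast spindle head, fixed to the bench: foot 120 x 120 x 14 mm, round body 88 mm across, 80 mm tall, with a yellow stripe down its +x side. Origin: centre of the foot's underside; z up along the spindle axis. It carries the steel spindle, stiff to turn by hand (0.6 N m), which counts as part of the head.
- shoulder (a point): Point on the spindle axis at the top face of its round shoulder (82 mm across), 90 mm above the bench; axes as the head's. The plate is home when its origin lies here. The shaft rises from here along the axis: 16 mm thick, 50 mm tall, its top 10 mm tapering to 8 mm.
- pin_zero (a point): Mark point, 32 mm from the axis along the head's +x, on the shoulder's top face. The brass pin (8 mm thick, 9 mm tall, top 1 mm tapering to 6 mm) stands somewhere 0.15 to 1.0 rad round the axis from here, counter-clockwise seen from above; where exactly is not measured, to be seen or felt for. A plate resting on the pin sits 9 mm high and drops when, turned, its slot meets the pin.
- tin: Red tin, 64 mm across, 90 mm tall, standing on the bench; leave alone. Origin: centre of its underside.
- nut: Round brass nut, 38 mm across, 16 mm tall, lying on the bench; leave alone. Origin: centre of its underside.
- wheel: Grey grinding wheel, 100 mm across, 20 mm thick, lying on the bench; leave alone. Origin: centre of its underside.
- wrench: Steel wrench, 200 mm long, lying on the bench; leave alone. Origin: centre of its underside.
Things that resemble listed ones, but are neither listed nor needed, are in the scene too. Of the things like the plate, leave any that is black, brown or purple; of the rest the larger one is meant.

How it is judged (in metres and radians):
On the way, in this order (a step that is already met when the one before it is completed fails the run):
1. the plate has been lifted off the bench, above the shaft's height (height (world z) of plate above 0.13 m), for 0.1 s.
2. the plate has gone over the shaft, hub up (z of plate in the frame of shoulder between -0.003 and 0.035 m and horizontal distance between plate and shoulder below 0.005 m and angle between plate's own z axis and vertical below 0.2 rad).
At the end, for the whole second after the job is handed in: The plate lies on the shoulder, its underside within 2.5 mm of it, on the axis within 3 mm and level within 0.04 rad (so the pin is in the slot), hub up, at rest and released (z of plate in the frame of shoulder between -0.0025 and 0.0025 m and horizontal distance between plate and shoulder below 0.003 m and angle between plate's own z axis and vertical below 0.04 rad and linear speed of plate below 0.01 m/s and contact force between the fingers and plate below 0.1 N); the robot touches nothing.
It fails at once if the plate presses or knocks on the spindle head with more than 50 N (contact force between plate and head above 50 N).
It fails at once if the plate is let fall on the spindle (faster than 0.5 m/s while over the shaft) (linear speed of plate above 0.5 m/s and horizontal distance between plate and shoulder below 0.01 m and z of plate in the frame of shoulder below 0.05 m).
It fails at once if the tin, the nut, the wheel or the wrench is moved by more than 20 mm (distance of any of tin, nut, wheel, wrench from where it was at the start of the episode above 0.02 m).
It also fails if it takes over 72 s, if anything falls off the work surface, if the arm or the gripper's body presses on something with over 40 N, if the wrist force passes 120 N, or if a joint passes its speed limit or range.

## Working session

There is one attempt and no reset: what is moved stays moved. The work goes in short steps, each a Python script; the robot and the scene stay as the last script left them, time stands still between calls to the robot, and variables do not carry over. Pictures are saved under pics/ and viewed, at most 10 in all, crops included, and the job is handed in when it is done.

```bash
ls; mkdir -p pics; cat > h.py <<'E'
import numpy as np, cv2, pickle
from station import env, telemetry, viewer, sign_off
def snap(name, fn):
    s=telemetry.sense(); d=viewer.snapshot(name)
    if 'mount' in d:
        T=np.eye(4);T[:3,:3]=s['eef_rot'];T[:3,3]=s['tcp_pos'];T=T@np.array(d['mount'])
        d['position']=T[:3,3];d['rotation']=T[:3,:3]
    pickle.dump(dict(d),open(f'pics/{fn}.pkl','wb')); cv2.imwrite(f'pics/{fn}.png',d['frame']); return d
def load(fn): return pickle.load(open(f'pics/{fn}.pkl','rb'))
def K(d): return np.array([[d['fx'],0,d['cx']],[0,d['fy'],d['cy']],[0,0,1.]])
def pix2w(d,uv,z):
    p=cv2.undistortPoints(np.array(uv,float).reshape(-1,1,2),K(d),np.array(d['dist'],float)).reshape(-1,2)
    r=np.c_[p,np.ones(len(p))]@np.array(d['rotation']).T; o=np.array(d['position'])
    return o+r*((z-o[2])/r[:,2])[:,None]
def w2pix(d,P):
    R=np.array(d['rotation']).T
    return cv2.projectPoints(np.array(P,float).reshape(-1,3),cv2.Rodrigues(R)[0],-R@np.array(d['position']),K(d),np.array(d['dist'],float))[0].reshape(-1,2)
def down(a): # tool z down, tool y along world angle a (rad)
    y=np.array([np.cos(a),np.sin(a),0]);z=np.array([0,0,-1.]);return np.c_[np.cross(y,z),y,z]
E
python3 - <<'E'
from h import *
a=snap('scene','scene');b=snap('side','side');c=snap('wrist','wrist')
for d in(a,b,c):print(d['position'],np.round(d['rotation'],2).tolist(),d['fx'])
cv2.imwrite('pics/both.png',cv2.resize(np.vstack([a['frame'],b['frame']]),(480,600))) 
E
```

```text
pics
[ 1.22763149 -0.38512331  0.87064623] [[0.54, 0.59, -0.59], [0.84, -0.37, 0.4], [0.02, -0.72, -0.7]] 497.97911016398734
[ 0.32249412 -0.64783625  0.70015311] [[0.95, -0.21, 0.23], [-0.31, -0.59, 0.75], [-0.02, -0.78, -0.62]] 500.2327236633972
[0.17120113 0.50149531 0.37279993] [[0.45, 0.85, 0.26], [0.89, -0.43, -0.13], [-0.0, 0.29, -0.96]] 341.4945144518641
```

View pics/scene.png

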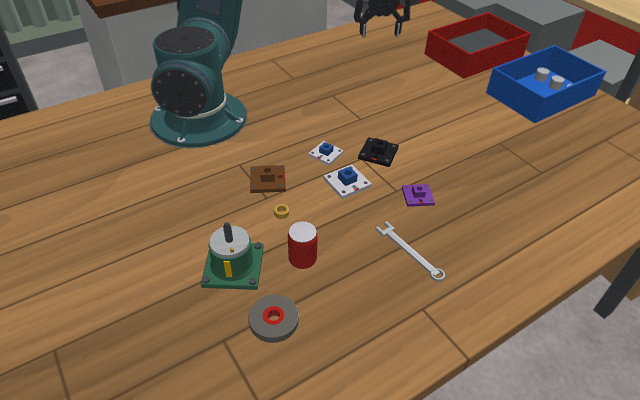

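View pics/side.png

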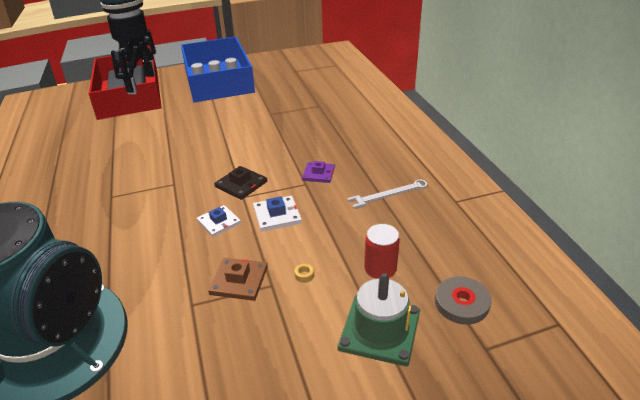

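Drive-plate candidates in scene: bare with blue hub at (347,180), a smaller bare one at (326,152), black (378,151), brown (268,178) and purple (418,194). The larger bare plate at (347,180), seen in side at (277,212), fits the description. The head is at (232,255) in scene and (381,320) in side. I'll confirm in one enlarged crop.

```bash
python3 - <<'E'
from h import *
a=load('scene')['frame'];b=load('side')['frame']
def c(f,x,y,w,h,k=6): return cv2.resize(f[y:y+h,x:x+w],None,fx=k,fy=k,interpolation=cv2.INTER_CUBIC)
# each 66x50 at 6x = 396x300
m=np.vstack([np.hstack([c(a,315,155,66,50),c(b,244,188,66,50)]),np.hstack([cv2.resize(a[215:292,185:285],(396,300),interpolation=3),cv2.resize(b[270:364,330:430][:76],(396,300),interpolation=3)])])
cv2.imwrite('pics/crop.png',m)
E
```

```text
(no output)
```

View pics/crop.png

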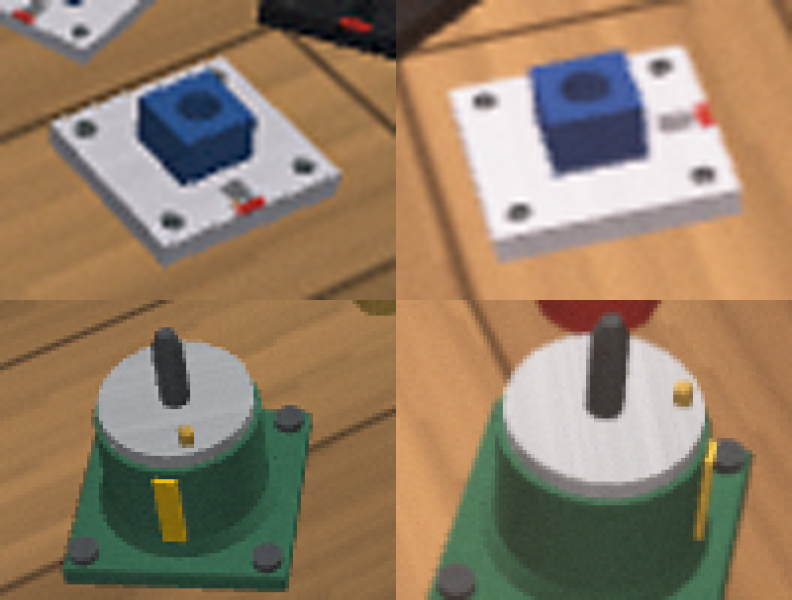

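The crop confirms the plate: bare aluminium, blue hub, red slot mark toward scene (250,205 in the crop). The brass pin is at crop (186,430) in scene and (683,390) in side. Now I'll compute positions.

```bash
python3 - <<'E'
from h import *
a=load('scene');b=load('side')
def P(d,pts,k,off,z): return pix2w(d,(np.array(pts,float)+.5)/k+off-.5,z)
for d,p,off,r in((a,[(52,128),(222,60),(340,178),(165,248)],(315,155),(250,205)),(b,[(54,92),(289,47),(344,190),(101,242)],(244,188),(306,114))):
    w=P(d,p,6,off,.012);print('plate',w[:,:2].round(4).tolist(),w.mean(0).round(4),[round(np.linalg.norm(w[i]-w[i-1]),4) for i in range(4)])
    e=w[1:]-w[:-1];print('ang',np.degrees(np.arctan2(e[:,1],e[:,0])).round(1),'red',P(d,[r],6,off,.012).round(4))
for d,p,off,pt in((a,[(97,110),(104,82),(125,58),(200,43),(235,58),(254,85),(252,115),(228,143),(190,157),(150,155),(118,140)],(185,215),[(186,129)]),
 (b,[(106,110),(112,75),(140,48),(175,35),(260,42),(295,70),(307,108),(300,140),(265,172),(215,186),(160,178),(125,150)],(330,270),[(287,83)])):
    w=P(d,p,3.955,off,.09);A=np.c_[2*w[:,:2],np.ones(len(w))];s=np.linalg.lstsq(A,(w[:,:2]**2).sum(1),rcond=None)[0]
    c=s[:2];pin=P(d,pt,3.955,off,.099)[0,:2];v=pin-c
    print('head',c.round(4),'r',np.sqrt(s[2]+c@c).round(4),'pin',pin.round(4),np.linalg.norm(v).round(4),np.degrees(np.arctan2(v[1],v[0])).round(1))
E
```

```text
plate [[0.4249, 0.167], [0.4266, 0.2567], [0.5168, 0.2541], [0.5128, 0.1656]] [0.4703 0.2108 0.012 ] [np.float64(0.0879), np.float64(0.0896), np.float64(0.0902), np.float64(0.0885)]
ang [ 88.9  -1.6 -92.6] red [[0.5102 0.2113 0.012 ]]
plate [[0.4263, 0.2564], [0.5174, 0.254], [0.514, 0.1643], [0.4248, 0.1651]] [0.4706 0.21   0.012 ] [np.float64(0.0913), np.float64(0.0911), np.float64(0.0897), np.float64(0.0892)]
ang [ -1.5 -92.1 179.5] red [[0.5127 0.2117 0.012 ]]
head [ 0.5616 -0.1577] r 0.0409 pin [ 0.5905 -0.1656] 0.03 -15.2
head [ 0.5627 -0.1585] r 0.0416 pin [ 0.5946 -0.1655] 0.0326 -12.4
```

```bash
python3 - <<'E'
from h import *
print(telemetry.sense()['clock'])
for n,p,y0 in(('plate',[.4705,.2104,.03],-1.7),('head',[.562,-.158,.13],-13.5)):
  for k in(0,90,180,270):
    q=env.inverse_kinematics(p,down(np.radians(y0+k)));print(n,k,None if q is None else np.round(q,1))
R=down(np.radians(-13.5+90+180)) if 0 else None
best=min((k for k in(0,90,180,270) if env.inverse_kinematics([.562,-.158,.27],down(np.radians(-13.5+k))) is not None),key=lambda k:abs(env.inverse_kinematics([.562,-.158,.27],down(np.radians(-13.5+k)))[5]))
print(best)
env.move_ptp([.562,-.158,.27],down(np.radians(-13.5+best)))
d=snap('wrist','w1');print(d['position'],telemetry.sense()['clock'])
cv2.imwrite('pics/w1b.png',cv2.resize(d['frame'],(800,500)))
E
```

```text
0.15
plate 0 [ 15.   22.7 -25.4  41.9   0.  106.7]
plate 90 [ 15.   22.7 -25.4  41.9   0.   16.7]
plate 180 [ 15.   22.7 -25.4  41.9   0.  -73.3]
plate 270 [  15.    22.7  -25.4   41.9    0.  -163.3]
head 0 [-23.7  23.5  -6.1  60.4   0.   79.8]
head 90 [-23.7  23.5  -6.1  60.4   0.  -10.2]
head 180 [ -23.7   23.5   -6.1   60.4    0.  -100.2]
head 270 [-23.7  23.5  -6.1  60.4   0.  169.8]
90
[ 0.48967891 -0.14019068  0.41194168] 2.7
```

View pics/w1b.png

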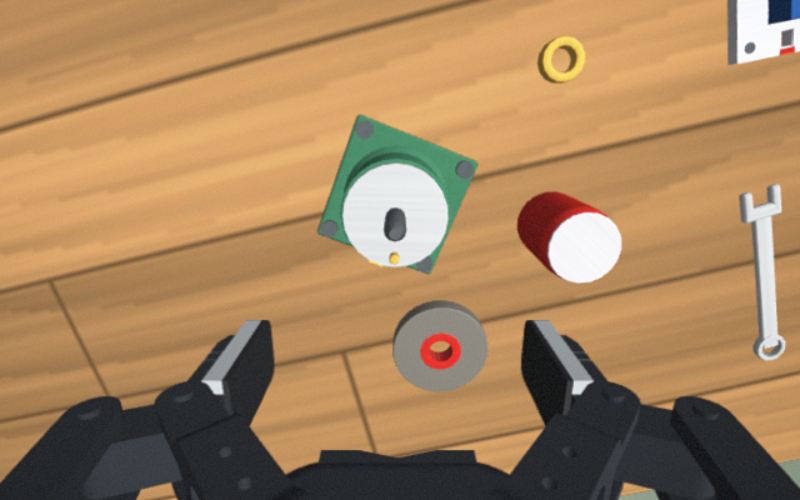

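The wrist view shows the shoulder disc centred near (395,215) and the pin top at (394,257). The tin is at (570,240), to the right. Next I'll measure these and look at the plate.

```bash
python3 - <<'E'
from h import *
d=load('w1');f=d['frame'].astype(int)
hsv=cv2.cvtColor(d['frame'],cv2.COLOR_BGR2HSV)
m=((hsv[...,1]<45)&(hsv[...,2]>150)).astype(np.uint8);m[:,:265]=0;m[:,365:]=0;m[:120]=0;m[220:]=0
n,l,st,_=cv2.connectedComponentsWithStats(m);i=1+st[1:,4].argmax()
cs=max(cv2.findContours((l==i).astype(np.uint8),0,1)[0],key=len)
h=cv2.convexHull(cs).reshape(-1,2);w=pix2w(d,h,.09)[:,:2]
(c,r)=cv2.minEnclosingCircle((w*1000).astype(np.float32));
from scipy.optimize import least_squares
s=least_squares(lambda p:np.hypot(*(w-p[:2]).T)-p[2],[.562,-.158,.041],loss='soft_l1',f_scale=.0005).x
y=((hsv[...,0]>15)&(hsv[...,0]<35)&(hsv[...,1]>150)&(hsv[...,2]>150)).astype(np.uint8);y[:196]=0;y[214:]=0;y[:,:308]=0;y[:,324:]=0
v,u=np.nonzero(y);print('pinpx',u.mean(),v.mean(),len(u),st[i])
pin=pix2w(d,[(u.mean(),v.mean())],.0985)[0,:2];e=pin-s[:2]
print(s,np.array(c)/1000,r,pin,np.linalg.norm(e),np.degrees(np.arctan2(e[1],e[0])))
e=pin-[.562,-.158]
env.move_ptp([.455,.2104,.17],down(np.radians(-1.7+90)))
d=snap('wrist','w2');print(d['position'],telemetry.sense()['clock'])
E
```

```text
pinpx 314.8787878787879 206.1818181818182 33 [ 274  130   85   84 5020]
[ 0.56175794 -0.15901322  0.04077975] [ 0.5617793  -0.15880083] 41.195396423339844 [ 0.59152011 -0.16718732] 0.03086426326014101 -15.35746305455406
[0.38124496 0.21193178 0.31212909] 4.225
```

View pics/w2.png

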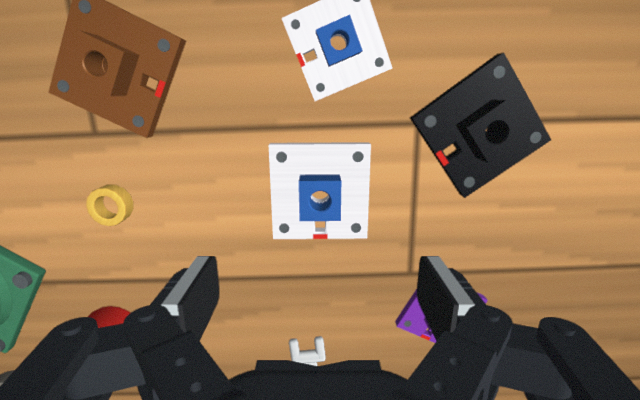

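Plate corners are at (269,144), (371,144), (369,239) and (272,239). The hub top spans about (300..341, 180..221), with the slot and red mark at (320,232).

```bash
python3 - <<'E'
from h import *
d=load('w2')
w=pix2w(d,[(269,144),(371,144),(369.5,239),(271.5,239)],.012);h=pix2w(d,[(299.5,180),(340.5,180),(341,221),(300,221)],.036)
print(w[:,:2].round(4).tolist(),w.mean(0),h.mean(0));print(h[:,:2].round(4).tolist())
e=(w[3]-w[0])+(w[2]-w[1]);a=np.degrees(np.arctan2(e[1],e[0]));print('yaw',a)
xy=np.array([.4705,.2105])*.4+.6*(w.mean(0)[:2]+h.mean(0)[:2])/2;print(xy)
a=-1.5;R=down(np.radians(a+90))
env.gripper_to(.62)
env.move_ptp([*xy,.06],R)
t=env.line_to([*xy,.008],v=.03,until_force=4);s=telemetry.sense();print('touch',t,s['tcp_pos'],s['ft_force'])
z=s['tcp_pos'][2]
env.line_to([*xy,z+(.006 if t else .002)],v=.03)
env.gripper_to(0);s=telemetry.sense();print(s['grip_width'],s['grasp_force'],s['tcp_pos'],s['ft_force'],s['clock'])
E
```

```text
[[0.4234, 0.1679], [0.4261, 0.2575], [0.5169, 0.2575], [0.5141, 0.1638]] [0.47010748 0.21165956 0.012     ] [0.46952739 0.21149019 0.036     ]
[[0.4508, 0.1947], [0.4518, 0.2289], [0.4883, 0.2289], [0.4873, 0.1935]]
yaw -1.303660655487813
[0.47009046 0.21114492]
touch True [0.47010062 0.21113358 0.00844808] [-0.10713014 -0.47829134  6.75151216]
0.40525492881116015 61.23130179941654 [0.46998254 0.21113672 0.01463468] [-2.3415364  -0.80018527  6.50688191] 7.4917
```

```bash
python3 - <<'E'
from h import *
s=telemetry.sense();p=s['tcp_pos']
env.line_to([p[0],p[1],.19],v=.12)
s=telemetry.sense();print(s['grip_width'],s['ft_force'],s['ft_torque'])
env.move_ptp([.562,-.1585,.20],down(np.radians(-13.0+90)))
env.line_to([.562,-.1585,.167],v=.05);env.pause(.3)
s=telemetry.sense();print(s['tcp_pos'],s['ft_force'],s['clock'])
d=snap('wrist','w3');a=snap('scene','s3');b=snap('side','b3')
r=lambda f,x,y,w,h:cv2.resize(f[y:y+h,x:x+w],(400,300),interpolation=3)
m=np.vstack([np.hstack([r(a['frame'],180,170,120,90),r(b['frame'],310,215,120,90)]),np.hstack([r(d['frame'],160,130,320,240),r(d['frame'],230,160,160,120)])]);cv2.imwrite('pics/m3.png',m)
E
```

```text
0.4100573664799889 [ 0.20538694  0.57375652 -4.69105356] [ 0.00681078 -0.01736695  0.01209876]
[ 0.56207691 -0.15853841  0.16717931] [-0.09237016  0.25178439 -4.7436632 ] 11.6333
```

View pics/m3.png

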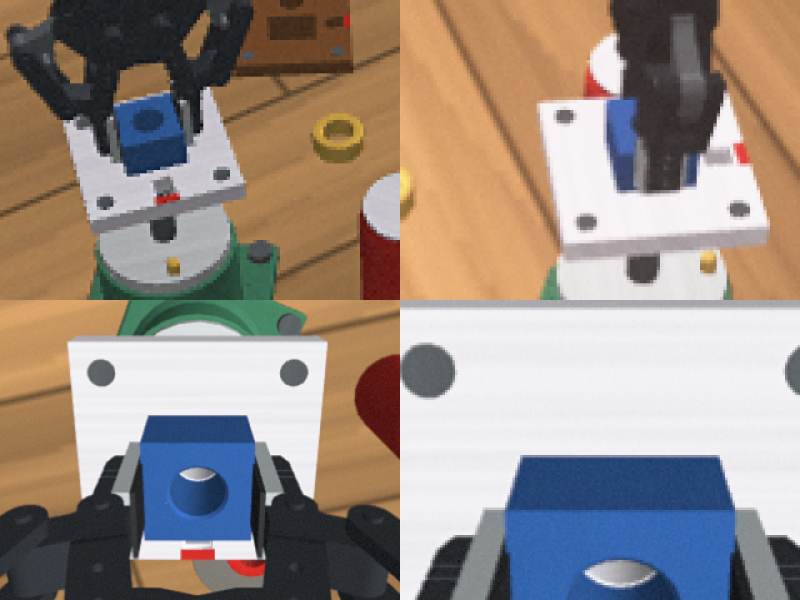

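Plate is held level, hub up, over the shaft. In the wrist crop the bore is at (199,492), the hub top corners at (145..257,443) and (135..264,540), and the plate rear edge at (68,342)-(327,342).

```bash
python3 - <<'E'
from h import *
d=load('w3');a=load('s3');b=load('b3')
z0=.1672-.0146
g=lambda d,p,k,o,z:pix2w(d,(np.array(p,float)+.5)/k+o-.5,z)
h=g(d,[(145,143),(257,143),(264,240),(135,240),(199,191.5)],1.25,(160,130),z0+.036)
print(h[:,:2].round(4).tolist(),h[:4].mean(0))
r=g(d,[(68,42),(327,42)],1.25,(160,130),z0+.012);print(r.round(4).tolist(),np.linalg.norm(r[1]-r[0]))
e=(r[1]-r[0])[:2];th=np.arctan2(e[1],e[0])-np.pi/2;print('yaw',np.degrees(th),'c',r.mean(0)[:2]+.045*np.array([np.cos(th),np.sin(th)]))
s=g(a,[(66,122),(244,182),(95,221)],10/3,(180,170),z0+.012);print('scene c',(s[0]+s[1])/2, np.linalg.norm(s[0]-s[2]),np.linalg.norm(s[1]-s[2]),np.degrees(np.arctan2(*(s[2]-s[0])[1::-1])))
print('bore',g(a,[(148,120)],10/3,(180,170),z0+.036))
s=g(b,[(138,103),(368,235),(164,245)],10/3,(310,215),z0+.012);print('side c',(s[0]+s[1])/2,np.linalg.norm(s[0]-s[2]),np.linalg.norm(s[1]-s[2]),np.degrees(np.arctan2(*(s[1]-s[2])[1::-1])))
E
```

```text
[[0.5405, -0.1703], [0.5482, -0.1366], [0.5837, -0.1408], [0.574, -0.1828], [0.5608, -0.1578]] [ 0.56161535 -0.15759599  0.1886    ]
[[0.508, -0.1919, 0.1646], [0.528, -0.1049, 0.1646]] 0.08929258945867616
yaw -12.966500258578025 c [ 0.56183699 -0.15853556]
scene c [ 0.56371112 -0.15798615  0.1646    ] 0.08427177960572814 0.08714744143267188 -12.176618766406492
bore [[ 0.56145835 -0.15744585  0.1886    ]]
side c [ 0.56113027 -0.16085875  0.1646    ] 0.09083669847656659 0.08892542343997031 -15.673148302434969
```

```bash
cat >> h.py <<'E'
def st(m=''):
    s=telemetry.sense();print(m,np.round(s['tcp_pos'],4),'F',np.round(s['ft_force'],1),'T',np.round(s['ft_torque'],2),'g',round(s['grip_width'],3),'t',s['clock']);return s
E
python3 - <<'E'
from h import *
print(env.line_to([.562,-.1585,.118],v=.03,until_force=8));env.pause(.2);s=st()
if s['tcp_pos'][2]<.1185:
    print(env.line_to([.562,-.1585,.1045],v=.015,until_force=8));env.pause(.2);st()
E
```

```text
False
 [ 0.562  -0.1585  0.1181] F [ 0.9  0.3 -4.1] T [-0.01 -0.   -0.04] g 0.408 t 13.7667
True
 [ 0.562  -0.1587  0.1046] F [0.4 0.7 7.5] T [ 0.14  0.11 -0.04] g 0.41 t 14.85
```

Contact came at the predicted home height (plate z ≈ 0.090). I'll release, lift clear and look.

```bash
python3 - <<'E'
from h import *
env.gripper_to(.7);st()
env.line_to([.562,-.1587,.19],v=.1);env.move_ptp([.46,-.13,.3],down(np.radians(77)));env.pause(.3);st()
a=snap('scene','s4');b=snap('side','b4')
r=lambda f,x,y,w,h:cv2.resize(f[y:y+h,x:x+w],(400,300),interpolation=3)
cv2.imwrite('pics/m4.png',np.hstack([r(a['frame'],180,205,120,90),r(b['frame'],320,255,120,90)]))
E
```

```text
[ 0.5614 -0.1585  0.1038] F [0.4 0.9 0.3] T [ 0.01 -0.01 -0.01] g 0.698 t 15.2167
 [ 0.4603 -0.1301  0.2989] F [ 0.2 -0.2 -0.1] T [ 0.01  0.01 -0.04] g 0.701 t 17.1833
```

View pics/m4.png

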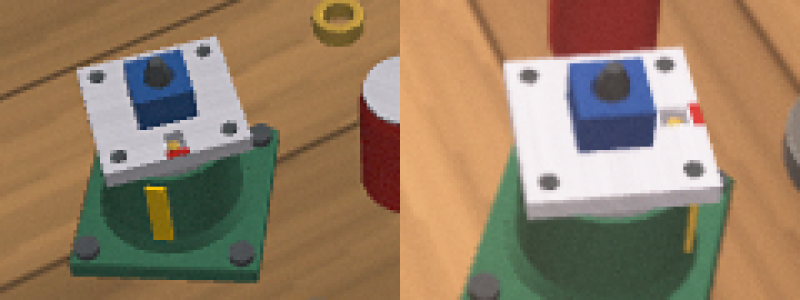

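The plate sits on the head with the shaft through the hub and brass visible in the slot at (175,147) in the left half and (674,122) in the right. I'll check the corners numerically at the home height.

```bash
python3 - <<'E'
from h import *
g=lambda d,p,o,z:pix2w(d,(np.array(p,float)+.5)/(10/3)+o-.5,z)
for n,o,p in(('s4',(180,205),[(78,68),(217,38),(253,138),(107,174)]),('b4',(320,255),[(103,62),(283,48),(321,188),(127,206)])):
  for z in(.102,.111):
    w=g(load(n),p,o,z);print(n,z,w.mean(0).round(4),[round(np.linalg.norm(w[i]-w[i-1])*1000,1) for i in range(4)])
E
```

```text
s4 0.102 [ 0.5614 -0.1575  0.102 ] [np.float64(90.7), np.float64(88.8), np.float64(89.0), np.float64(88.7)]
s4 0.111 [ 0.5692 -0.1602  0.111 ] [np.float64(89.6), np.float64(87.8), np.float64(87.9), np.float64(87.7)]
b4 0.102 [ 0.5622 -0.1591  0.102 ] [np.float64(91.7), np.float64(90.9), np.float64(90.9), np.float64(90.2)]
b4 0.111 [ 0.5586 -0.1665  0.111 ] [np.float64(90.4), np.float64(89.5), np.float64(89.5), np.float64(88.9)]
```

At z = 0.102 the scene and side views agree with each other and with the axis; at 9 mm higher they don't. So the plate is home.

```bash
python3 -c "
from station import sign_off
print(sign_off())"
```

```text
the job is handed in; nothing more can be done
None
```

The drive plate is on the spindle, hub up, with the pin in its slot and released. Two camera views put it flat on the shoulder, and the job is handed in at about 17 s on the robot's clock; no verdict came back.

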